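# Fetch the sample tin from behind the reagents and put it on the balance

### The job

The sample tin to be weighed stands behind three reagent containers in the grey spill tray: first move all three containers over to the empty white tray, then put the tin on the middle of the balance pan, and only then put each container back upright on the very spot in the spill tray where it stood. Set things down rather than dropping them, knock nothing over, and leave the vial, the beaker and the mortar where they are.

Things in the scene. Friction and masses are not known exactly. Their poses are not given: they have to be found in the camera images.
- round_bottle_center (a point): Round brown glass reagent bottle with narrow neck and small black screw cap: body 56 mm in diameter, straight-sided from the foot up to 84 mm, then shoulder and cap (33 mm across), 118 mm high in all. The point is on its axis, 59 mm above its underside; z along the axis, up.
- square_bottle_center (a point): Square whitish plastic reagent bottle with a small round white cap: body 52 x 52 mm, straight-sided up to 84 mm, cap 33 mm across, 112 mm high in all. The point is on its axis, 56 mm above its underside; x and y are square to the flat sides, z up.
- wide_jar_center (a point): Round whitish plastic wide-mouth jar with a ribbed white lid as wide as the jar: body 53 mm in diameter up to 86 mm, lid 55 mm, 108 mm high in all. The point is on its axis, 54 mm above its underside; z up.
- tin_center (a point): Low round bare-metal sample tin with its lid on (one piece, do not open): 52 mm in diameter, 36 mm high. At the start it stands in the spill tray about 65 mm behind (tray's +x) the middle container, crowded by all three. The point is its centre, 18 mm above its underside; z up.
- spill_tray: Grey spill tray fixed to the bench, 210 mm (x) by 250 mm (y), rim 22 mm high, wall and floor 4 mm. Origin at the centre of its underside (z = 0); front faces -x. The containers stand in an arc open to +x, about 72 mm apart, the middle one 30 mm farther forward, in any order. Fingers closing along the tray's x can grip them above the tin; grip the tin along y once they are gone.
- side_tray: Empty white tray fixed to the bench, 200 mm (x) by 250 mm (y), rim 16 mm high, wall and floor 4 mm thick. Origin at the centre of its underside, at bench height (z = 0). The three containers fit in it side by side along y, 75 mm apart.
- pan (a point): Centre of the top face of the round steel pan of the white electronic balance: pan 120 mm in diameter, top face 58 mm above the bench, does not give way. The balance is fixed to the bench, 240 mm (x) by 180 mm (y), housing 46 mm high, with display and keys on the -x side; the pan centre lies 40 mm to +x of the housing's centre. z up.
- vial: Bystander: small brown glass vial with black cap, 26 mm in diameter, 50 mm high, in the rear left corner of the spill tray, about 100 mm from the tin. Origin at the centre of its underside.
- beaker: Bystander: empty glass beaker, 70 mm in diameter, 90 mm high, on the far part of the bench. Origin at the centre of its underside.
- mortar: Bystander: white porcelain mortar with its pestle leaning in it (one piece), 88 mm in diameter, 73 mm high, on the far part of the bench. Origin at the centre of its underside.
Things that resemble listed ones, but are neither listed nor needed, are in the scene too. There is more than one size of the part that bears tin_center; the job needs the largest.

How it is judged (in metres and radians):
On the way, in this order (a step that is already met when the one before it is completed fails the run):
1. all three containers stand upright and released in the white tray, the tin still in its place (within 30 mm) (x of round_bottle_center in the frame of side_tray between -0.085 and 0.085 m and y of round_bottle_center in the frame of side_tray between -0.108 and 0.108 m and z of round_bottle_center in the frame of side_tray between 0.055 and 0.071 m and contact force between the fingers and round_bottle below 0.2 N and linear speed of each of round_bottle, square_bottle, wide_jar below 0.03 m/s and angle between each of round_bottle_center, square_bottle_center, wide_jar_center's own z axis and vertical below 0.12 rad and x of square_bottle_center in the frame of side_tray between -0.085 and 0.085 m and y of square_bottle_center in the frame of side_tray between -0.108 and 0.108 m and z of square_bottle_center in the frame of side_tray between 0.052 and 0.068 m and contact force between the fingers and square_bottle below 0.2 N and x of wide_jar_center in the frame of side_tray between -0.085 and 0.085 m and y of wide_jar_center in the frame of side_tray between -0.108 and 0.108 m and z of wide_jar_center in the frame of side_tray between 0.05 and 0.066 m and contact force between the fingers and wide_jar below 0.2 N and distance of tin_center from where it was at the start of the episode below 0.03 m), for 0.2 s.
2. the tin stands released on the middle of the balance pan, with the three containers still in the white tray (horizontal distance between tin_center and pan below 0.015 m and z of tin_center in the frame of pan between 0.013 and 0.023 m and contact force between the fingers and tin below 0.2 N and linear speed of each of tin, round_bottle, square_bottle, wide_jar below 0.03 m/s and angle between each of tin_center, round_bottle_center, square_bottle_center, wide_jar_center's own z axis and vertical below 0.12 rad and x of round_bottle_center in the frame of side_tray between -0.085 and 0.085 m and y of round_bottle_center in the frame of side_tray between -0.108 and 0.108 m and z of round_bottle_center in the frame of side_tray between 0.055 and 0.071 m and contact force between the fingers and round_bottle below 0.2 N and x of square_bottle_center in the frame of side_tray between -0.085 and 0.085 m and y of square_bottle_center in the frame of side_tray between -0.108 and 0.108 m and z of square_bottle_center in the frame of side_tray between 0.052 and 0.068 m and contact force between the fingers and square_bottle below 0.2 N and x of wide_jar_center in the frame of side_tray between -0.085 and 0.085 m and y of wide_jar_center in the frame of side_tray between -0.108 and 0.108 m and z of wide_jar_center in the frame of side_tray between 0.05 and 0.066 m and contact force between the fingers and wide_jar below 0.2 N), for 0.2 s.
At the end, for the whole second after the job is handed in: The three containers stand upright (7 deg), released and at rest within 15 mm of where each stood at the start; the tin likewise on the balance pan within 15 mm of its centre; vial, beaker and mortar within 20 mm of where they were (distance of each of round_bottle_center, square_bottle_center, wide_jar_center from where it was at the start of the episode below 0.015 m and contact force between the fingers and round_bottle below 0.2 N and linear speed of each of round_bottle, square_bottle, wide_jar, tin below 0.03 m/s and angle between each of round_bottle_center, square_bottle_center, wide_jar_center, tin_center's own z axis and vertical below 0.12 rad and contact force between the fingers and square_bottle below 0.2 N and contact force between the fingers and wide_jar below 0.2 N and horizontal distance between tin_center and pan below 0.015 m and z of tin_center in the frame of pan between 0.013 and 0.023 m and contact force between the fingers and tin below 0.2 N and distance of each of vial, beaker, mortar from where it was at the start of the episode below 0.02 m); the robot touches nothing.
It fails at once if a container or the tin is tipped over (more than 35 degrees) (angle between any of round_bottle_center, square_bottle_center, wide_jar_center, tin_center's own z axis and vertical above 0.61 rad).
It fails at once if a container or the tin is dropped or flung (faster than 0.6 m/s while not in the fingers, a fall of about 20 mm) ((linear speed of round_bottle above 0.6 m/s and contact force between the fingers and round_bottle below 0.05 N) or (linear speed of square_bottle above 0.6 m/s and contact force between the fingers and square_bottle below 0.05 N) or (linear speed of wide_jar above 0.6 m/s and contact force between the fingers and wide_jar below 0.05 N) or (linear speed of tin above 0.6 m/s and contact force between the fingers and tin below 0.05 N)).
It fails at once if the vial, the beaker or the mortar is shifted by more than 30 mm (distance of any of vial, beaker, mortar from where it was at the start of the episode above 0.03 m).
It also fails if it takes over 144 s, if anything falls off the work surface, if the arm or the gripper's body presses on something with over 40 N, if the wrist force passes 120 N, or if a joint passes its speed limit or range.

### The arm

A 6-joint arm with a two-finger parallel gripper is mounted at the origin on the work surface. World frame = base frame: x ahead of the robot, y to its left, z up, the work surface at z = 0. Lengths are in mm, angles in rad, forces in N, time in s.
With the tool pointing down it reaches from about 300 to 775 mm from the base axis. Payload 14.6 kg.
Tool frame: the origin (TCP) lies at the very end of the fingers, on their centre line; the grasp point (between the pads) lies 19 mm behind it; z points along the fingers, y is the line along which they close (so a half turn about z gives the same grasp; the last joint's range is limited). The gripper opens to 94 mm and grips with 3 to 60 N. Pads are 16 mm wide; open, the fingers measure 119 mm over their backs; the gripper's body (75 mm by 177 mm) begins 78 mm behind the grasp point.
Start: joints at [-1.255, 0.3, 1.521, -0, 1.321, -0.067], TCP at [205.428, -510.185, 205.446] pointing down, gripper open.
Joint ranges: [-3.03, 3.03], [-0.79, 2.21], [0.23, 2.52], [-1.04, 4.18], [0, 3.07], [-2.55, 2.55]. Speed limits (rad/s): [2.22, 2.22, 2.57, 3.14, 3.14, 3.14].

### API

Orientations are given as [roll, pitch, yaw] about the fixed x, y, z axes, in that order (R = Rz(yaw) Ry(pitch) Rx(roll)).
In Python, from cell import manip, eyes, ticket gives the robot as it stands. The module is installed in compiled form; this text tells all that it offers.
- The arm moves only by the tool arm_command, never from a script. Its argument "plan" is a list of rows, each a list of 5 numbers: the opening, from -1 (shut) to 1 (fully open), then the shift along the tool's x, y, z in m, then the turn about the tool's z in rad. In form: [[jaw, dx, dy, dz, roll], ...]. A call has 1 to 20 rows; each row shifts and turns the commanded pose from where the row before left it, along the tool's axes as they then stand; what a row does not reach is not made up. A row lasts 1/8 s, in which the tool goes at most 62.5 mm and 10.7 degrees, less where a joint would pass 70% of its speed; a pose out of reach is approached as far as the arm can. A call is refused whole if a number of a shift passes 0.0625 or a number of a turn 0.188, either way. A call with a gripper value outside its range is refused whole. The fingers move at their own pace and stop on an object; "newtons" is the grip in N (left out, the last holds). Time passes only in rows, so rows that do not move let the fingers close. It gives the time, the measured TCP pose, the force, the opening and the grip force at its end, in the units of the state.
- manip.read_state(): the state, without advancing time (a new reading comes with each control period).
- eyes.camera(name): name is "scene" or "top" or "wrist"; returns a dict with "img" (400x640x3 uint8, blue, green, red), "z_map" (400x640 float32, mm along the optical axis (not along the pixel's ray), 0 where there is no reading), "fx", "fy", "cx", "cy" (pixels), "eye" and "orientation" of the camera in the world. Camera axes: x right, y down, z forward; pixel columns grow to the right and rows downward; lengths in mm; the calibration is good to about 2 mm. A picture is of the moment at which its call begins.
- ticket.sign_off(): hands the job in; it is judged then, once.
The state is a dict: "clock": time; "joints": joint angles; "qd": joint speeds; "effort": joint torques, N m; "eef_pos": TCP position; "eef_rot": TCP orientation; "wrist_force": force on the tool from outside, world axes, zero at the start; "moment": the same for the moment, N m; "finger_gap": finger opening in mm; "finger_force": force on a finger pad.
Only numpy, scipy, OpenCV 4.12 (cv2) and the standard library are available. Lean on these libraries where they do the work, as an engineer would, in place of code of your own. Each camera call takes 0.05 s, during which the arm holds its last target. There are 200 camera calls.

## Working session

There is one attempt and no reset: what is moved stays moved. The work goes in short steps, Python scripts to look and compute and a tool call to move; the robot and the scene stay as the last step left them, time stands still between calls to the robot, and variables do not carry over. Pictures are saved under pics/ and viewed, at most 14 in all, crops included, and the job is handed in when it is done.

Besides the shell and the picture viewer there is one more tool, called after "Emit:" by a JSON object that holds its "name" and its "arguments". arm_command: Moves the arm, as the interface text tells. Its arguments: {"type":"object","properties":{"plan":{"type":"array"},"newtons":{"type":"number"}},"required":["plan"]}

```bash
mkdir -p pics; cat > h.py <<'E'
import numpy as np, cv2
from cell import manip, eyes, ticket
from scipy.spatial.transform import Rotation as R
def cam(n):
    c=eyes.camera(n)
    o=np.array(c["orientation"],float)
    c["R"]=o if o.shape==(3,3) else R.from_euler('xyz',o).as_matrix()
    return c
def cloud(c):
    z=c["z_map"]; v,u=np.mgrid[:z.shape[0],:z.shape[1]]
    P=np.dstack([(u-c["cx"])/c["fx"]*z,(v-c["cy"])/c["fy"]*z,z])
    W=P@c["R"].T+np.array(c["eye"]); W[z==0]=np.nan
    return W
def ray(c,u,v,h):
    d=c["R"]@np.array([(u-c["cx"])/c["fx"],(v-c["cy"])/c["fy"],1.]); e=np.array(c["eye"])
    return e+d*(h-e[2])/d[2]
E
python3 - <<'E'
from h import *
s=manip.read_state(); print(s)
for n in("top","scene"):
    c=cam(n); print(n,c["eye"],c["orientation"],c["fx"],c["cx"],c["cy"]); cv2.imwrite(f"pics/{n}0.png",c["img"]); 
    np.savez(f"{n}0.npz",**{k:np.array(v) for k,v in c.items()})
E
```

```text
{'clock': 0.0, 'joints': array([-1.25462073e+00,  3.00453880e-01,  1.52162622e+00, -2.68974722e-05,
        1.32069366e+00, -6.65801702e-02]), 'qd': array([-0.00113006,  0.00047869, -0.00121937,  0.00148056,  0.0010952 ,
        0.000181  ]), 'effort': array([-3.46996538e-03, -5.31818676e+01, -3.52742100e+01,  7.07068574e-02,
        2.44100334e-02, -9.81397943e-05]), 'eef_pos': array([ 205.32641782, -509.93376437,  204.876682  ]), 'eef_rot': array([-3.14041243e+00, -5.25849943e-05,  3.82762406e-01]), 'wrist_force': array([ 0.38728852, -0.17822378,  0.07923945]), 'moment': array([-0.0066468 , -0.01816779, -0.01674619]), 'finger_force': 0.0, 'finger_gap': 94.0332488209944}
top [ 305.15982551    5.87366177 1389.08546501] [-2.97455207  0.01087526 -1.54893185] 514.2927369110414 319.6201528959903 201.9380214379369
scene [1495.17547872 -284.23158927  862.32070087] [-2.23032944 -0.01240592  1.29515602] 492.7334161988436 316.7148279649734 207.34608868271053
```

View pics/top0.png

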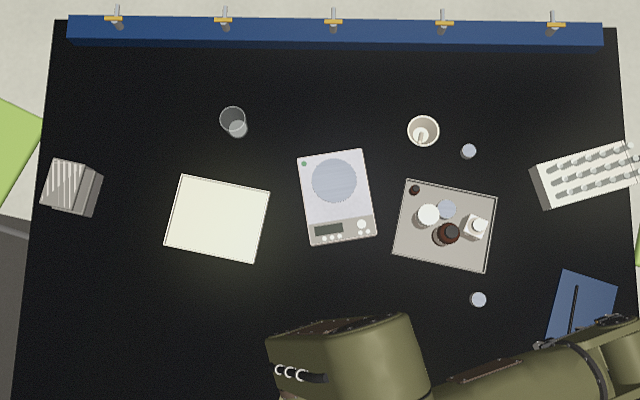

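View pics/scene0.png

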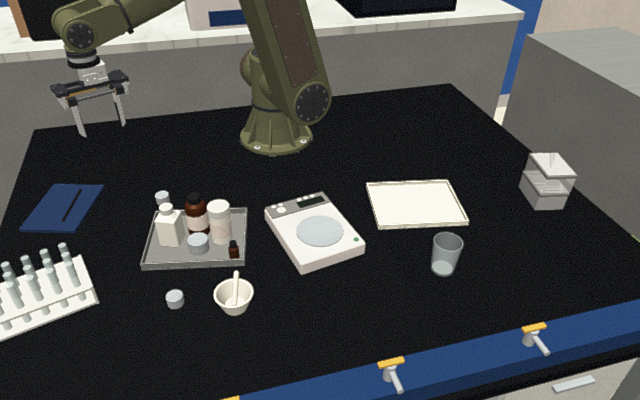

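Top view: spill tray about (445,226) with jar (428,214), tin (446,209), brown bottle (447,233), square bottle (475,227), vial (414,189); side tray (217,218); pan (334,181). Tin candidates: (446,209) in the tray, (469,151) and (478,299) loose on the bench. The tray one fits: it is the largest and stands behind the middle container. I'll confirm it in a crop and measure.

```bash
python3 - <<'E'
from h import *
c=dict(np.load("top0.npz")); W=cloud(c); Z=W[...,2]
im=c["img"]; cv2.imwrite("pics/crop1.png",cv2.resize(im[130:320,360:520],None,fx=3.1,fy=3.1,interpolation=cv2.INTER_CUBIC))
def win(u,v,r=22):
    m=np.zeros(Z.shape,bool); m[v-r:v+r,u-r:u+r]=1; return m
def circ(n,u,v,lo,hi,r=14):
    m=(win(u,v,r)&(Z>lo)&(Z<hi)).astype(np.uint8)
    k,l,st,ce=cv2.connectedComponentsWithStats(m)
    if k<2: print(n,"none"); return
    i=1+np.argmax(st[1:,4]); q=W[l==i]
    cn=cv2.findContours((l==i).astype(np.uint8),0,2)[0][0]; (a,b),rr=cv2.minEnclosingCircle(cn)
    h=np.nanmedian(q[:,2]); p=ray(c,a,b,h)
    print(n,"n",len(q),"h %.1f"%h,"med",np.round(np.nanmean(q,0)[:2],1),"circ",np.round(p[:2],1),"diam %.1f"%(2*rr*(c["eye"][2]-h)/c["fx"]))
circ("jar",428,214,95,120); circ("round",449,232,105,130); circ("square cap",478,224,100,125); circ("square sh",476,228,70,125,18)
circ("tin",448,209,30,50); circ("vial",414,189,38,65,9); circ("d1",469,151,15,60); circ("d2",478,299,15,60)
circ("pan",334,181,50,65,30); circ("mortar",423,131,60,90,22);circ("beaker",232,120,75,100,22)
print(np.nanpercentile(Z[165:197,320:350],[5,50,95]))
hsv=cv2.cvtColor(im,cv2.COLOR_BGR2HSV)
for n,m,h in(("spill",win(445,226,62)&(hsv[...,2]>70),20),("side",win(217,218,62)&(hsv[...,2]>120),16),("balance",win(337,198,56)&(hsv[...,2]>90),46)):
    m=cv2.morphologyEx(m.astype(np.uint8),cv2.MORPH_OPEN,np.ones((3,3)))
    cs=cv2.findContours(m,0,2)[0]; k=max(cs,key=cv2.contourArea)
    b=cv2.boxPoints(cv2.minAreaRect(k)); p=np.array([ray(c,x,y,h)[:2] for x,y in b])
    e=np.diff(np.vstack([p,p[:1]]),axis=0)
    print(n,np.round(b).tolist(),"ctr",p.mean(0).round(1),"len",np.linalg.norm(e,axis=1).round(0),"ang",np.degrees(np.arctan2(e[:,1],e[:,0])).round(1))
E
```

```text
jar n 405 h 110.8 med [ 495.3 -246.5] circ [ 494.7 -246.6] diam 57.8
round n 158 h 121.1 med [ 452.  -301.2] circ [ 451.3 -300.1] diam 38.3
square cap n 156 h 114.9 med [ 471.1 -371. ] circ [ 471.9 -370.5] diam 36.1
square sh n 449 h 90.3 med [ 469.6 -367.5] circ [ 469.9 -370.1] diam 70.4
tin n 291 h 39.4 med [ 522.6 -310.2] circ [ 521.4 -308.2] diam 53.1
vial n 51 h 52.3 med [ 573.1 -226.2] circ [ 572.4 -224.7] diam 24.1
d1 n 162 h 25.4 med [ 686.6 -376.3] circ [ 686.4 -376. ] diam 38.1
d2 n 180 h 25.6 med [ 288.3 -390.9] circ [ 288.4 -390.5] diam 41.0
pan n 1568 h 57.4 med [589.9 -10.2] circ [588.4  -9. ] diam 123.7
mortar n 22 h 66.7 med [ 697.2 -235.5] circ [ 698.5 -235.1] diam 13.8
beaker n 179 h 86.9 med [747.  262.7] circ [743.9 261. ] diam 67.4
[52.88373255 57.55513418 61.84087331]
spill [[390.0, 254.0], [406.0, 177.0], [498.0, 197.0], [482.0, 274.0]] ctr [ 480.2 -307.7] len [215. 253. 213. 247.] ang [ -11.9 -101.2  166.4   79.2]
side [[162.0, 245.0], [178.0, 172.0], [270.0, 191.0], [255.0, 264.0]] ctr [488.2 304.6] len [204. 260. 202. 254.] ang [  -7.9 -101.   170.4   79.4]
balance [[296.0, 157.0], [363.0, 147.0], [378.0, 236.0], [310.0, 246.0]] ctr [548.6 -19.4] len [185. 243. 180. 242.] ang [ -79.5 -170.7  100.3   10.5]
```

View pics/crop1.png

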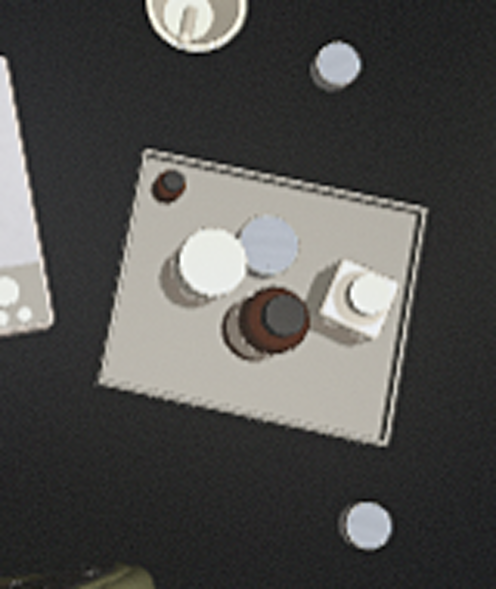

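The crop shows the tray tin (268,245) at 53 mm across, against about 40 mm for the loose ones at (337,65) and (367,525), so it is the one. Heights and sizes match the description. Next I turn to yaw 1.37 and move over the round bottle for a wrist look.

Emit:
{"name": "arm_command", "arguments": {"plan": [[1,0,0,0,-0.165],[1,0,0,0,-0.165],[1,0,0,0,-0.165],[1,0,0,0,-0.165],[1,0,0,0,-0.165],[1,0,0,0,-0.165],[1,0.02,0.0155,-0.005,0],[1,0.02,0.0155,-0.005,0],[1,0.02,0.0155,-0.005,0],[1,0.02,0.0155,-0.005,0],[1,0.02,0.0155,-0.005,0],[1,0.02,0.0155,-0.005,0],[1,0.02,0.0155,-0.005,0],[1,0.02,0.0155,-0.005,0],[1,0.02,0.0155,-0.005,0],[1,0.02,0.0155,-0.005,0],[1,0.02,0.0155,-0.005,0],[1,0.02,0.0155,-0.005,0],[1,0.014,0.014,0,0],[1,0,0,0,0]], "newtons": 15}}

```text
clock: 2.6
eef_pos: [452.0, -300.0, 264.9]
eef_rot: [-3.141, -0.0, 1.374]
wrist_force: [0.0, 1.2, 0.5]
finger_gap: 93.8
finger_force: 0.0
```

```bash
cat >> h.py <<'E'
def go(x,y,z,yaw):
    s=manip.read_state(); p=s["eef_pos"]; w=s["eef_rot"]
    d=R.from_euler('xyz',w).as_matrix().T@(np.array([x,y,z])-p)
    t=-(yaw-w[2]); t=(t+np.pi)%(2*np.pi)-np.pi
    print("at",p.round(1),"yaw %.3f"%w[2],"-> tool d",d.round(1),"turn %.3f"%t,"clock %.1f"%s["clock"],"gap %.1f"%s["finger_gap"])
E
python3 - <<'E'
from h import *
go(451,-300,50,1.37); c=cam("wrist"); print(c["eye"],c["orientation"]); cv2.imwrite("pics/w1.png",c["img"]); np.savez("w1.npz",**{k:np.array(v) for k,v in c.items()})
W=cloud(c); Z=W[...,2]
for lo,hi in((105,130),(30,46)):
    m=((Z>lo)&(Z<hi)).astype(np.uint8); k,l,st,ce=cv2.connectedComponentsWithStats(m)
    for i in range(1,k):
        if st[i,4]>400:
            q=W[l==i]; h=np.nanmedian(q[:,2]); cn=cv2.findContours((l==i).astype(np.uint8),0,2)[0][0]; (a,b),r=cv2.minEnclosingCircle(cn)
            print(st[i].tolist(),"h %.1f"%h,"mean",np.nanmean(q,0).round(1),"circ",ray(c,a,b,h).round(1),"px",round(a),round(b),"diam",round(2*r*(c["eye"][2]-h)/c["fx"],1))
E
```

```text
at [ 452.  -300.   264.9] yaw 1.374 -> tool d [ -0.3  -0.8 214.9] turn 0.004 clock 2.6 gap 93.8
[ 466.06977807 -229.50407431  445.61481735] [ 2.89231869e+00  1.52590565e-03 -1.96398644e-01]
[322, 109, 50, 51, 1921] h 113.5 mean [ 493.9 -247.3  113.5] circ [ 494.4 -247.3  113.5] px 347 134 diam 58.1
[304, 175, 29, 30, 686] h 123.4 mean [ 451.  -301.2  122.7] circ [ 451.2 -300.9  123.4] px 318 189 diam 33.4
[332, 226, 27, 29, 607] h 117.3 mean [ 469.8 -370.3  116.6] circ [ 469.7 -369.8  117.3] px 344 240 diam 31.9
[272, 0, 123, 45, 711] h 42.4 mean [ 506.6 -112.6   40.7] circ [511.  -91.3  42.4] px 333 1 diam 168.7
[500, 66, 53, 61, 1059] h 38.6 mean [ 751.6 -249.2   38.4] circ [ 737.5 -248.1   38.6] px 523 96 diam 89.7
[349, 154, 38, 37, 1077] h 41.6 mean [ 520.  -308.5   41.4] circ [ 520.  -308.2   41.6] px 368 172 diam 52.0
```

View pics/w1.png

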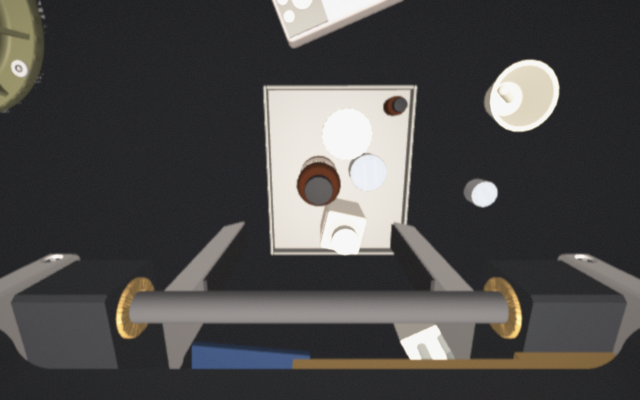

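The wrist view shows the round bottle cap (318,189), jar (347,134), square cap (344,240) and tin (368,172) in the tray. Positions agree with the top view to about 1 mm. I descend on the round bottle and grip.

Emit:
{"name": "arm_command", "arguments": {"plan": [[1,-0.001,-0.0008,0.025,0],[1,0,0,0.025,0],[1,0,0,0.025,0],[1,0,0,0.025,0],[1,0,0,0.025,0],[1,0,0,0.025,0],[1,0,0,0.025,0],[1,0,0,0.02,0],[1,0,0,0.018,0],[1,0,0,0,0],[-1,0,0,0,0],[-1,0,0,0,0],[-1,0,0,0,0],[-1,0,0,0,0],[-1,0,0,0,0],[-1,0,0,0,0]], "newtons": 30}}

```text
clock: 4.65
eef_pos: [450.7, -301.4, 52.7]
eef_rot: [3.141, 0.0, 1.373]
wrist_force: [0.8, 0.9, 3.1]
finger_gap: 55.4
finger_force: 30.0
```

```bash
python3 - <<'E'
from h import *
a=-10*np.pi/180; ex=np.array([np.cos(a),np.sin(a)]); ey=np.array([-np.sin(a),np.cos(a)]); o=np.array([488.2,304.6])
for k in(75,0,-75): print("slot",k,(o+k*ey).round(1))
c=dict(np.load("w1.npz")); W=cloud(c); Z=W[...,2]
m=(Z>78)&(Z<100)&(abs(W[...,0]-470)<45)&(abs(W[...,1]+370)<45)
q=W[m][:,:2].astype(np.float32); print(len(q)); print(cv2.minAreaRect(q))
go(512,378,165,1.374)
E
```

```text
slot 75 [501.2 378.5]
slot 0 [488.2 304.6]
slot -75 [475.2 230.7]
959
((462.41705322265625, -360.838623046875), (65.41927337646484, 75.05467224121094), 66.23706817626953)
at [ 450.7 -301.4   52.7] yaw 1.373 -> tool d [ 678.2  -73.4 -112.5] turn -0.001 clock 4.7 gap 55.4
```

Emit:
{"name": "arm_command", "arguments": {"plan": [[-1,0,0,-0.01,0],[-1,0,0,-0.02,0],[-1,0,0,-0.025,0],[-1,0,0,-0.025,0],[-1,0,0,-0.02,0],[-1,0,0,-0.012,0],[-1,0.02,-0.0025,0,0],[-1,0.035,-0.0043,0,0],[-1,0.0425,-0.0053,0,0],[-1,0.0425,-0.0053,0,0],[-1,0.0425,-0.0053,0,0],[-1,0.0425,-0.0053,0,0],[-1,0.0425,-0.0053,0,0],[-1,0.0425,-0.0053,0,0],[-1,0.0425,-0.0053,0,0],[-1,0.0425,-0.0053,0,0],[-1,0.0425,-0.0053,0,0],[-1,0.0425,-0.0053,0,0],[-1,0.035,-0.0043,0,0],[-1,0.02,-0.0025,0,0]]}}

```text
clock: 7.15
eef_pos: [489.3, 238.1, 163.5]
eef_rot: [-3.14, 0.001, 1.374]
wrist_force: [0.1, -1.0, -4.2]
finger_gap: 55.3
finger_force: 30.0
```

```bash
python3 - <<'E'
from h import *
go(501,378,54,1.39)
print(manip.read_state()["wrist_force"])
E
```

```text
at [489.3 238.1 163.5] yaw 1.374 -> tool d [139.6 -15.6 109.4] turn -0.016 clock 7.2 gap 55.3
[ 0.12389059 -0.99607954 -4.23126636]
```

Emit:
{"name": "arm_command", "arguments": {"plan": [[-1,0.03,-0.0035,0,-0.016],[-1,0.04,-0.0045,0,0],[-1,0.04,-0.0045,0,0],[-1,0.03,-0.003,0,0],[-1,0,0,0.01,0],[-1,0,0,0.02,0],[-1,0,0,0.025,0],[-1,0,0,0.025,0],[-1,0,0,0.015,0],[-1,0,0,0.008,0],[-1,0,0,0.004,0],[-1,0,0,0.002,0],[-1,0,0,0,0]]}}

```text
clock: 8.78
eef_pos: [501.2, 376.9, 55.8]
eef_rot: [3.141, -0.0, 1.389]
wrist_force: [0.4, -0.1, -4.1]
finger_gap: 55.3
finger_force: 30.0
```

Emit:
{"name": "arm_command", "arguments": {"plan": [[-1,0,0,0.0015,0],[-1,0,0,0.001,0],[-1,0,0,0.0005,0],[-1,0,0,0,0]]}}

```text
clock: 9.28
eef_pos: [501.1, 376.8, 52.7]
eef_rot: [3.141, -0.0, 1.389]
wrist_force: [-2.1, -0.4, 0.1]
finger_gap: 55.3
finger_force: 30.0
```

Emit:
{"name": "arm_command", "arguments": {"plan": [[1,0,0,0,0],[1,0,0,0,0],[1,0,0,0,0],[1,0,0,0,0],[1,0,0,-0.02,0],[1,0,0,-0.03,0],[1,0,0,-0.04,0],[1,0,0,-0.04,0],[1,0,0,-0.03,0],[1,-0.03,0.0052,0,0],[1,-0.05,0.0087,0,0],[1,-0.05,0.0087,0,0],[1,-0.05,0.0087,0,0],[1,-0.05,0.0087,0,0],[1,-0.05,0.0087,0,0],[1,-0.05,0.0087,0,0],[1,-0.05,0.0087,0,0],[1,-0.05,0.0087,0,0],[1,-0.05,0.0087,0,0],[1,-0.03,0.0052,0,0.016]]}}

```text
clock: 11.78
eef_pos: [495.7, -143.0, 214.0]
eef_rot: [3.14, 0.0, 1.371]
wrist_force: [-0.7, 0.3, -0.2]
finger_gap: 93.9
finger_force: 0.0
```

```bash
python3 - <<'E'
from h import *
go(494.5,-247.2,52,1.374)
c=cam("top"); np.savez("top1.npz",**{k:np.array(v) for k,v in c.items()})
cv2.imwrite("pics/top1.png",c["img"])
E
```

```text
at [ 495.7 -143.   214. ] yaw 1.371 -> tool d [-102.3   19.2  162.1] turn -0.003 clock 11.8 gap 93.9
```

View pics/top1.png

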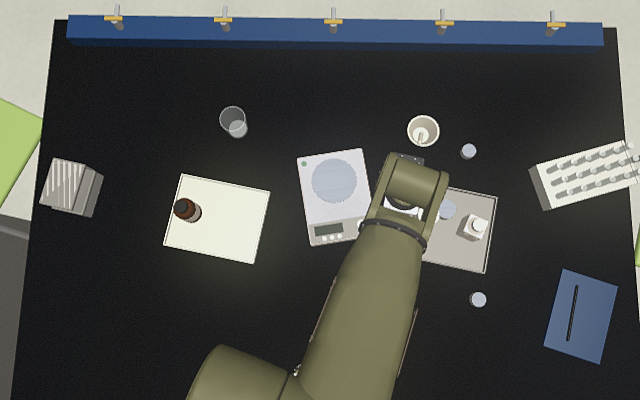

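The round bottle stands upright in the side tray at (187,210). Now the jar.

Emit:
{"name": "arm_command", "arguments": {"plan": [[1,-0.04,0.0075,0,0],[1,-0.04,0.0075,0,0],[1,-0.0223,0.0042,0,0],[1,0,0,0.02,0],[1,0,0,0.03,0],[1,0,0,0.03,0],[1,0,0,0.03,0],[1,0,0,0.025,0],[1,0,0,0.02,0],[1,0,0,0.01,0],[1,0,0,0,0],[1,0,0,0,0]]}}

```text
clock: 13.32
eef_pos: [495.1, -245.1, 48.4]
eef_rot: [3.14, 0.0, 1.373]
wrist_force: [0.2, 0.0, -0.1]
finger_gap: 93.8
finger_force: 0.0
```

Emit:
{"name": "arm_command", "arguments": {"plan": [[1,-0.002,-0.0004,0,0],[1,0,0,0,0],[-1,0,0,0,0],[-1,0,0,0,0],[-1,0,0,0,0],[-1,0,0,0,0],[-1,0,0,0,0],[-1,0,0,0,0]]}}

```text
clock: 14.32
eef_pos: [493.9, -246.8, 47.5]
eef_rot: [3.142, 0.0, 1.373]
wrist_force: [0.2, -0.1, -0.7]
finger_gap: 54.4
finger_force: 30.0
```

```bash
python3 - <<'E'
from h import *
go(488,304,160,1.389)
E
```

```text
at [ 493.9 -246.8   47.5] yaw 1.373 -> tool d [ 538.9 -114.1 -112.6] turn -0.016 clock 14.3 gap 54.4
```

Emit:
{"name": "arm_command", "arguments": {"plan": [[-1,0,0,-0.01,0],[-1,0,0,-0.02,0],[-1,0,0,-0.025,0],[-1,0,0,-0.025,0],[-1,0,0,-0.02,0],[-1,0,0,-0.012,0],[-1,0.02,-0.0042,0,0],[-1,0.035,-0.0074,0,0],[-1,0.0425,-0.009,0,0],[-1,0.0425,-0.009,0,0],[-1,0.0425,-0.009,0,0],[-1,0.0425,-0.009,0,0],[-1,0.0425,-0.009,0,0],[-1,0.0425,-0.009,0,0],[-1,0.0425,-0.009,0,0],[-1,0.0425,-0.009,0,0],[-1,0.0425,-0.009,0,0],[-1,0.0425,-0.009,0,0],[-1,0.035,-0.0074,0,0],[-1,0.02,-0.0042,0,-0.016]]}}

```text
clock: 16.82
eef_pos: [486.8, 301.8, 158.6]
eef_rot: [-3.14, 0.001, 1.391]
wrist_force: [0.3, -1.0, -1.8]
finger_gap: 54.8
finger_force: 30.0
```

```bash
python3 - <<'E'
from h import *
go(487.5,303,50,1.389)
E
```

```text
at [486.8 301.8 158.6] yaw 1.391 -> tool d [  1.4   0.6 108.6] turn 0.002 clock 16.8 gap 54.8
```

Emit:
{"name": "arm_command", "arguments": {"plan": [[-1,0.001,0,0.01,0],[-1,0,0,0.02,0],[-1,0,0,0.025,0],[-1,0,0,0.025,0],[-1,0,0,0.015,0],[-1,0,0,0.008,0],[-1,0,0,0.004,0],[-1,0,0,0.002,0],[-1,0,0,0.001,0],[-1,0,0,0,0]]}}

```text
clock: 18.08
eef_pos: [488.4, 301.1, 49.7]
eef_rot: [3.141, -0.0, 1.389]
wrist_force: [-0.5, 0.2, -1.0]
finger_gap: 54.7
finger_force: 30.0
```

Emit:
{"name": "arm_command", "arguments": {"plan": [[-1,0,0,0.001,0],[-1,0,0,0.001,0],[-1,0,0,0,0]]}}

```text
clock: 18.45
eef_pos: [488.3, 301.0, 47.4]
eef_rot: [3.142, -0.0, 1.389]
wrist_force: [0.1, -0.3, -0.8]
finger_gap: 54.8
finger_force: 30.0
```

Emit:
{"name": "arm_command", "arguments": {"plan": [[1,0,0,0,0],[1,0,0,0,0],[1,0,0,0,0],[1,0,0,0,0],[1,0,0,-0.02,0],[1,0,0,-0.03,0],[1,0,0,-0.04,0],[1,0,0,-0.04,0],[1,0,0,-0.04,0],[1,-0.03,0.0047,0,0],[1,-0.055,0.0086,0,0],[1,-0.055,0.0086,0,0],[1,-0.055,0.0086,0,0],[1,-0.055,0.0086,0,0],[1,-0.055,0.0086,0,0],[1,-0.055,0.0086,0,0],[1,-0.055,0.0086,0,0],[1,-0.055,0.0086,0,0],[1,-0.04,0.0062,0,0],[1,-0.03,0.0047,0,0.016]]}}

```text
clock: 20.95
eef_pos: [473.2, -247.1, 217.4]
eef_rot: [3.142, 0.0, 1.371]
wrist_force: [-0.5, -0.4, -0.0]
finger_gap: 94.2
finger_force: 0.0
```

```bash
python3 - <<'E'
from h import *
go(470.3,-370.2,50,1.374)
c=cam("wrist"); W=cloud(c); Z=W[...,2]; cv2.imwrite("pics/w2.png",c["img"])
m=(Z>84)&(Z<98)&(abs(W[...,0]-470)<45)&(abs(W[...,1]+370)<45)
m=cv2.morphologyEx(m.astype(np.uint8),cv2.MORPH_OPEN,np.ones((3,3)))>0
q=W[m][:,:2].astype(np.float32); print(len(q),cv2.minAreaRect(q))
E
```

```text
at [ 473.2 -247.1  217.4] yaw 1.371 -> tool d [-121.2   21.5  167.4] turn -0.003 clock 20.9 gap 94.2
772 ((474.2133483886719, -357.3288879394531), (28.233360290527344, 54.8715934753418), 78.88272094726562)
```

View pics/w2.png

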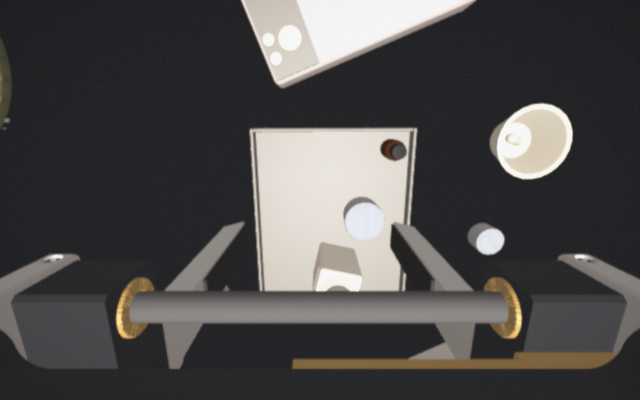

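```bash
python3 - <<'E'
from h import *
c=cam("wrist"); W=cloud(c); Z=W[...,2]
cv2.imwrite("pics/w3.png",cv2.resize(c["img"][220:320,270:400],None,fx=5,fy=5,interpolation=cv2.INTER_CUBIC))
for lo,hi in((80,98),(20,70)):
    m=(Z>lo)&(Z<hi); pts=[]
    for u in range(312,366,3):
        r=np.where(m[230:300,u])[0]
        if len(r): pts.append((u,230+r[0],*W[230+r[0],u].round(0)))
    print(np.array(pts).round(0).astype(int).tolist())
E
```

```text
[[315, 284, 445, -364, 80], [318, 273, 452, -350, 82], [321, 265, 457, -340, 82], [324, 265, 461, -340, 83], [327, 265, 464, -342, 82], [330, 265, 468, -343, 80], [333, 266, 471, -344, 82], [336, 267, 474, -346, 83], [339, 267, 478, -348, 81], [342, 268, 481, -349, 81], [345, 269, 484, -351, 82], [348, 269, 488, -352, 81], [351, 270, 491, -354, 82], [354, 270, 495, -355, 81], [357, 271, 498, -357, 81], [360, 272, 501, -358, 83]]
[[315, 264, 443, -368, 21], [318, 251, 451, -350, 20], [321, 244, 458, -340, 21], [324, 244, 462, -340, 22], [327, 244, 466, -342, 20], [330, 245, 470, -344, 20], [333, 246, 474, -346, 22], [336, 247, 477, -347, 24], [339, 247, 481, -349, 22], [342, 248, 485, -351, 21], [345, 249, 489, -353, 24], [348, 230, 498, -319, 41], [351, 230, 501, -320, 41], [354, 230, 505, -320, 42], [357, 230, 509, -322, 40], [360, 230, 513, -322, 42], [363, 230, 517, -322, 43]]
```

View pics/w3.png

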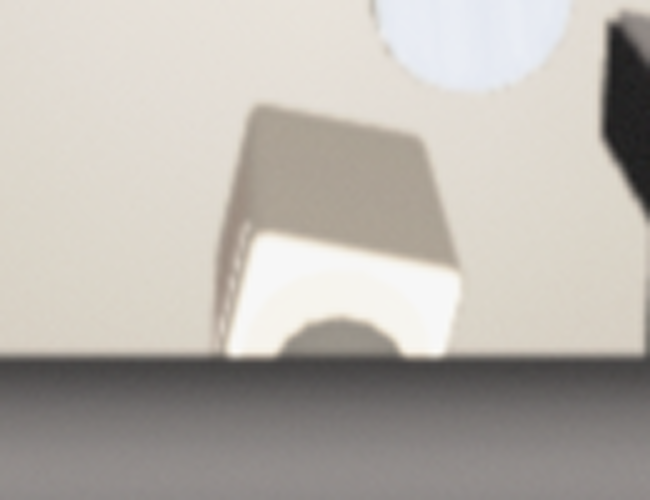

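The crop shows the square bottle's shoulder edge from (260,235) to (455,270), so it is turned about 12° from the tray. I grip it at yaw 1.17.

Emit:
{"name": "arm_command", "arguments": {"plan": [[1,-0.04,0.0071,0,0],[1,-0.04,0.0071,0,0],[1,-0.03,0.0053,0,0],[1,-0.0115,0.002,0,0],[1,0,0,0,0.1],[1,0,0,0.02,0.1],[1,0,0,0.03,0],[1,0,0,0.03,0],[1,0,0,0.025,0],[1,0,0,0,0],[1,0,0,0,0]]}}

```text
clock: 22.42
eef_pos: [471.3, -368.5, 113.8]
eef_rot: [3.14, 0.0, 1.173]
wrist_force: [-0.2, 0.4, 0.7]
finger_gap: 93.6
finger_force: 0.0
```

```bash
python3 - <<'E'
from h import *
go(470.3,-370.2,50,1.17)
E
```

```text
at [ 471.3 -368.5  113.8] yaw 1.173 -> tool d [-2.  -0.4 63.8] turn 0.003 clock 22.4 gap 93.6
```

Emit:
{"name": "arm_command", "arguments": {"plan": [[1,-0.002,0,0.02,0],[1,0,0,0.025,0],[1,0,0,0.015,0],[1,0,0,0.003,0],[1,0,0,0,0],[-1,0,0,0,0],[-1,0,0,0,0],[-1,0,0,0,0],[-1,0,0,0,0],[-1,0,0,0,0],[-1,0,0,0,0]]}}

```text
clock: 23.8
eef_pos: [470.1, -370.6, 49.5]
eef_rot: [3.141, 0.0, 1.173]
wrist_force: [1.7, -0.7, 0.5]
finger_gap: 51.7
finger_force: 29.9
```

```bash
python3 - <<'E'
from h import *
go(474.5,229,165,1.17)
E
```

```text
at [ 470.1 -370.6   49.5] yaw 1.173 -> tool d [ 554.4 -228.3 -115.6] turn 0.003 clock 23.8 gap 51.7
```

Emit:
{"name": "arm_command", "arguments": {"plan": [[-1,0,0,-0.01,0],[-1,0,0,-0.02,0],[-1,0,0,-0.025,0],[-1,0,0,-0.025,0],[-1,0,0,-0.02,0],[-1,0,0,-0.015,0],[-1,0.02,-0.0082,0,0],[-1,0.035,-0.0144,0,0],[-1,0.0435,-0.0179,0,0],[-1,0.0435,-0.0179,0,0],[-1,0.0435,-0.0179,0,0],[-1,0.0435,-0.0179,0,0],[-1,0.0435,-0.0179,0,0],[-1,0.0435,-0.0179,0,0],[-1,0.0435,-0.0179,0,0],[-1,0.0435,-0.0179,0,0],[-1,0.0435,-0.0179,0,0],[-1,0.0435,-0.0179,0,0],[-1,0.035,-0.0144,0,0],[-1,0.02,-0.0082,0,0]]}}

```text
clock: 26.3
eef_pos: [474.1, 220.4, 164.5]
eef_rot: [-3.141, 0.0, 1.174]
wrist_force: [0.9, -0.2, -3.3]
finger_gap: 51.8
finger_force: 29.9
```

```bash
python3 - <<'E'
from h import *
go(474.5,229,51,1.17)
E
```

```text
at [474.1 220.4 164.5] yaw 1.174 -> tool d [  8.1  -2.9 113.5] turn 0.004 clock 26.3 gap 51.8
```

Emit:
{"name": "arm_command", "arguments": {"plan": [[-1,0.008,-0.003,0,0],[-1,0,0,0.01,0],[-1,0,0,0.02,0],[-1,0,0,0.025,0],[-1,0,0,0.025,0],[-1,0,0,0.018,0],[-1,0,0,0.009,0],[-1,0,0,0.004,0],[-1,0,0,0.002,0],[-1,0,0,0,0],[-1,0,0,0,0]]}}

```text
clock: 27.68
eef_pos: [475.1, 227.4, 51.9]
eef_rot: [3.141, -0.0, 1.173]
wrist_force: [0.4, -0.8, -3.8]
finger_gap: 51.9
finger_force: 29.9
```

Emit:
{"name": "arm_command", "arguments": {"plan": [[-1,0,0,0.001,0],[-1,0,0,0.001,0],[-1,0,0,0.0005,0],[-1,0,0,0,0]]}}

```text
clock: 28.18
eef_pos: [474.9, 227.3, 49.5]
eef_rot: [3.141, -0.0, 1.173]
wrist_force: [-2.4, -1.5, 5.6]
finger_gap: 51.7
finger_force: 29.9
```

Emit:
{"name": "arm_command", "arguments": {"plan": [[1,0,0,0,0],[1,0,0,0,0],[1,0,0,0,0],[1,0,0,0,0],[1,0,0,-0.02,0],[1,0,0,-0.03,0],[1,0,0,-0.04,0],[1,0,0,-0.04,0],[1,0,0,-0.04,0],[1,-0.03,0.0157,0,0],[1,-0.045,0.0236,0,0],[1,-0.045,0.0236,0,0],[1,-0.045,0.0236,0,0],[1,-0.045,0.0236,0,0],[1,-0.045,0.0236,0,0],[1,-0.045,0.0236,0,0],[1,-0.045,0.0236,0,0],[1,-0.045,0.0236,0,0],[1,-0.045,0.0236,0,0],[1,-0.03,0.0157,0,0]]}}

```text
clock: 30.68
eef_pos: [519.1, -298.0, 218.7]
eef_rot: [-3.141, -0.0, 1.172]
wrist_force: [-0.2, -0.1, 0.0]
finger_gap: 94.4
finger_force: 0.0
```

Emit:
{"name": "arm_command", "arguments": {"plan": [[1,0,0,0,0.171],[1,0,0,0,0.171],[1,0,0,0,0.171],[1,0,0,0,0.171],[1,0,0,0,0.171],[1,0,0,0,0.171],[1,0,0,0,0.171],[1,0,0,0,0.171],[1,0,0,0,0]]}}

```text
clock: 31.8
eef_pos: [519.4, -295.9, 218.9]
eef_rot: [-3.142, 0.0, -0.194]
wrist_force: [-0.1, -0.2, 0.1]
finger_gap: 93.9
finger_force: 0.0
```

```bash
python3 - <<'E'
from h import *
c=cam("wrist"); W=cloud(c); Z=W[...,2]
m=((Z>33)&(Z<48)&(np.hypot(W[...,0]-520,W[...,1]+308)<45)).astype(np.uint8)
k,l,st,ce=cv2.connectedComponentsWithStats(m); i=1+np.argmax(st[1:,4])
cn=cv2.findContours((l==i).astype(np.uint8),0,2)[0][0]; (a,b),r=cv2.minEnclosingCircle(cn)
p=ray(c,a,b,40); print(st[i],p,"diam",2*r*(c["eye"][2]-40)/c["fx"])
go(520,-308.2,10,-0.197)
c=cam("top"); cv2.imwrite("pics/top2.png",c["img"][120:320,140:540])
E
```

```text
[ 309  157   41   42 1331] [ 521.1892229  -309.38847507   40.        ] diam 51.34011531381704
at [ 519.3 -295.9  218.9] yaw -0.191 -> tool d [  3.   12.  208.9] turn 0.006 clock 31.9 gap 94.2
```

View pics/top2.png

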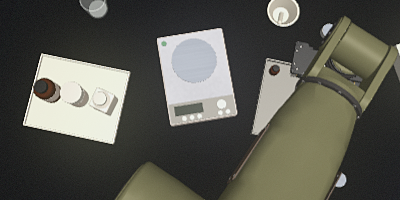

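All three containers stand in the side tray at (46,90), (75,95) and (102,99) in the crop. Now the tin.

Emit:
{"name": "arm_command", "arguments": {"plan": [[1,0.0037,0.0124,0.02,0],[1,0,0,0.03,0],[1,0,0,0.035,0],[1,0,0,0.035,0],[1,0,0,0.03,0],[1,0,0,0.025,0],[1,0,0,0.015,0],[1,0,0,0.009,0],[1,0,0,0.006,0],[1,0,0,0,0],[1,0,0,0,0]]}}

```text
clock: 33.28
eef_pos: [520.9, -309.0, 14.6]
eef_rot: [3.141, -0.001, -0.195]
wrist_force: [1.0, -0.5, -0.1]
finger_gap: 94.1
finger_force: 0.0
```

Emit:
{"name": "arm_command", "arguments": {"plan": [[1,0,0,0.003,0],[1,0,0,0,0],[-1,0,0,0,0],[-1,0,0,0,0],[-1,0,0,0,0],[-1,0,0,0,0],[-1,0,0,0,0],[-1,0,0,0,0]]}}

```text
clock: 34.28
eef_pos: [520.6, -308.8, 11.0]
eef_rot: [3.142, 0.0, -0.195]
wrist_force: [0.3, -0.7, 0.3]
finger_gap: 51.5
finger_force: 30.0
```

```bash
python3 - <<'E'
from h import *
go(589,-9.6,110,-0.195)
c=dict(np.load("top0.npz")); W=cloud(c)
g=cv2.GaussianBlur(cv2.cvtColor(c["img"],cv2.COLOR_BGR2GRAY),(3,3),0)
q=cv2.HoughCircles(g[140:230,290:390],cv2.HOUGH_GRADIENT,1.2,50,param1=60,param2=15,minRadius=20,maxRadius=27)
if q is not None:
    for u,v,r in q[0][:2]: print(u+290,v+140,r,ray(c,u+290,v+140,58).round(1),"diam",2*r*(c["eye"][2]-58)/c["fx"])
# from housing: centre + 40 along its x axis
a=np.radians(10.1); print(np.array([548.6,-19.4])+40*np.array([np.cos(a),np.sin(a)]))
E
```

```text
at [ 520.6 -308.8   11. ] yaw -0.195 -> tool d [   9.1 -306.8  -99.1] turn -0.000 clock 34.3 gap 51.5
332.6 180.2 22.28 [588.2  -7.8  58. ] diam 115.32958934040437
[587.9801272  -12.38533096]
```

Emit:
{"name": "arm_command", "arguments": {"plan": [[-1,0,0,-0.01,0],[-1,0,0,-0.02,0],[-1,0,0,-0.03,0],[-1,0,0,-0.03,0],[-1,0,0,-0.02,0],[-1,0,-0.02,0,0],[-1,0.001,-0.035,0,0],[-1,0.0015,-0.05,0,0],[-1,0.0015,-0.05,0,0],[-1,0.0015,-0.05,0,0],[-1,0.0015,-0.05,0,0],[-1,0.0015,-0.035,0,0],[-1,0,-0.0167,0,0],[-1,0,0,0,0],[-1,0,0,0,0]]}}

```text
clock: 36.15
eef_pos: [588.2, -10.5, 120.8]
eef_rot: [3.141, 0.0, -0.196]
wrist_force: [0.2, -0.3, -0.6]
finger_gap: 51.1
finger_force: 30.0
```

```bash
python3 - <<'E'
from h import *
go(588.5,-9.7,65,-0.195)
E
```

```text
at [588.2 -10.5 120.8] yaw -0.196 -> tool d [ 0.2 -0.9 55.8] turn -0.001 clock 36.1 gap 51.1
```

Emit:
{"name": "arm_command", "arguments": {"plan": [[-1,0,-0.0008,0.015,0],[-1,0,0,0.02,0],[-1,0,0,0.01,0],[-1,0,0,0.005,0],[-1,0,0,0.003,0],[-1,0,0,0,0],[-1,0,0,0,0]]}}

```text
clock: 37.02
eef_pos: [588.8, -8.8, 68.4]
eef_rot: [-3.142, -0.001, -0.195]
wrist_force: [0.3, -0.1, -0.7]
finger_gap: 51.4
finger_force: 30.0
```

Emit:
{"name": "arm_command", "arguments": {"plan": [[-1,0,0,0.001,0],[-1,0,0,0.001,0],[-1,0,0,0.001,0],[-1,0,0,0,0]]}}

```text
clock: 37.52
eef_pos: [588.6, -8.7, 65.0]
eef_rot: [-3.142, -0.0, -0.195]
wrist_force: [0.4, -0.3, 0.1]
finger_gap: 51.6
finger_force: 30.0
```

Emit:
{"name": "arm_command", "arguments": {"plan": [[1,0,0,0,0],[1,0,0,0,0],[1,0,0,0,0],[1,0,0,0,0],[1,0,0,-0.02,0],[1,0,0,-0.03,0],[1,0,0,-0.04,0],[1,0,0,-0.04,0],[1,0,0,-0.02,0],[1,0,0,0,-0.171],[1,0,0,0,-0.171],[1,0,0,0,-0.171],[1,0,0,0,-0.171],[1,0,0,0,-0.171],[1,0,0,0,-0.171],[1,0,0,0,-0.171],[1,0,0,0,-0.171],[1,0,0,0,0]]}}

```text
clock: 39.78
eef_pos: [588.6, -8.8, 214.9]
eef_rot: [-3.142, 0.0, 1.172]
wrist_force: [-0.5, 0.1, -0.5]
finger_gap: 93.9
finger_force: 0.0
```

```bash
python3 - <<'E'
from h import *
go(474.9,227.3,150,1.173)
c=cam("wrist"); W=cloud(c); Z=W[...,2]
m=((Z>86)&(Z<102)&(np.hypot(W[...,0]-588,W[...,1]+9)<60)).astype(np.uint8)
k,l,st,ce=cv2.connectedComponentsWithStats(m); i=1+np.argmax(st[1:,4])
cn=cv2.findContours((l==i).astype(np.uint8),0,2)[0][0]; (a,b),r=cv2.minEnclosingCircle(cn)
print(st[i],"tin",ray(c,a,b,94),"diam",2*r*(c["eye"][2]-94)/c["fx"], np.nanmedian(Z[l==i]))
m=((Z>52)&(Z<64)&(np.hypot(W[...,0]-588,W[...,1]+9)<75))
q=W[m]; print("pan-level extents",np.nanpercentile(q,[1,99],axis=0))
cv2.imwrite("pics/w4.png",c["img"])
E
```

```text
at [588.6  -8.8 214.9] yaw 1.172 -> tool d [ 173.3 -196.4   64.9] turn -0.001 clock 39.8 gap 93.9
[ 295  167   49   49 1841] tin [589.19450342  -7.66993494  94.        ] diam 50.61343654613985 95.62825811956702
pan-level extents [[532.28723498 -65.69824818  57.84882161]
 [644.91365566  47.04284316  61.27398007]]
```

View pics/w4.png

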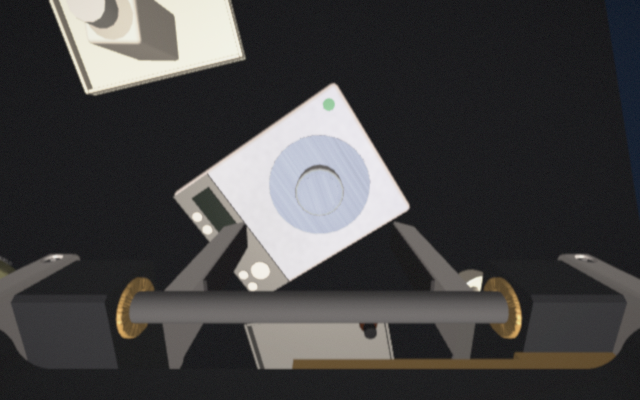

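The tin at (319,190) sits concentric on the pan at (319,184), offset by tin height only; it is 2 mm off centre. Now I regrasp the square bottle at its release pose.

Emit:
{"name": "arm_command", "arguments": {"plan": [[1,0.02,-0.0226,0,0],[1,0.035,-0.0397,0,0],[1,0.035,-0.0397,0,0],[1,0.035,-0.0397,0,0],[1,0.03,-0.034,0,0],[1,0.018,-0.0207,0,0],[1,0,0,0,0],[1,0,0,0.02,0],[1,0,0,0.03,0],[1,0,0,0.02,0],[1,0,0,0,0],[1,0,0,0,0]]}}

```text
clock: 41.32
eef_pos: [475.3, 226.5, 145.9]
eef_rot: [3.141, -0.001, 1.171]
wrist_force: [-0.3, -0.2, 0.1]
finger_gap: 93.8
finger_force: 0.0
```

```bash
python3 - <<'E'
from h import *
go(474.9,227.3,49.5,1.173)
E
```

```text
at [475.3 226.5 145.9] yaw 1.171 -> tool d [ 0.5 -0.7 96.4] turn -0.002 clock 41.3 gap 93.8
```

Emit:
{"name": "arm_command", "arguments": {"plan": [[1,0.0005,-0.0005,0.02,0],[1,0,0,0.03,0],[1,0,0,0.025,0],[1,0,0,0.015,0],[1,0,0,0.004,0],[1,0,0,0,0],[-1,0,0,0,0],[-1,0,0,0,0],[-1,0,0,0,0],[-1,0,0,0,0],[-1,0,0,0,0],[-1,0,0,0,0]]}}

```text
clock: 42.82
eef_pos: [474.4, 227.5, 51.0]
eef_rot: [3.141, -0.0, 1.173]
wrist_force: [0.4, -1.0, 1.0]
finger_gap: 51.8
finger_force: 30.0
```

```bash
python3 - <<'E'
from h import *
go(470.1,-370.6,165,1.173)
E
```

```text
at [474.4 227.5  51. ] yaw 1.173 -> tool d [-553.   227.9 -114. ] turn -0.000 clock 42.8 gap 51.8
```

Emit:
{"name": "arm_command", "arguments": {"plan": [[-1,0,0,-0.01,0],[-1,0,0,-0.02,0],[-1,0,0,-0.025,0],[-1,0,0,-0.025,0],[-1,0,0,-0.02,0],[-1,0,0,-0.015,0],[-1,-0.02,0.0082,0,0],[-1,-0.035,0.0144,0,0],[-1,-0.0435,0.0179,0,0],[-1,-0.0435,0.0179,0,0],[-1,-0.0435,0.0179,0,0],[-1,-0.0435,0.0179,0,0],[-1,-0.0435,0.0179,0,0],[-1,-0.0435,0.0179,0,0],[-1,-0.0435,0.0179,0,0],[-1,-0.0435,0.0179,0,0],[-1,-0.0435,0.0179,0,0],[-1,-0.0435,0.0179,0,0],[-1,-0.035,0.0144,0,0],[-1,-0.02,0.0082,0,0]]}}

```text
clock: 45.32
eef_pos: [469.2, -363.4, 165.6]
eef_rot: [-3.141, -0.0, 1.171]
wrist_force: [-0.6, -0.4, -3.8]
finger_gap: 51.7
finger_force: 30.0
```

Emit:
{"name": "arm_command", "arguments": {"plan": [[-1,-0.008,0.003,0,0],[-1,0,0,0.01,0],[-1,0,0,0.02,0],[-1,0,0,0.025,0],[-1,0,0,0.025,0],[-1,0,0,0.015,0],[-1,0,0,0.008,0],[-1,0,0,0,0],[-1,0,0,0,0]]}}

```text
clock: 46.45
eef_pos: [469.8, -370.6, 63.8]
eef_rot: [3.14, 0.0, 1.173]
wrist_force: [0.3, 0.3, -2.9]
finger_gap: 51.7
finger_force: 30.0
```

```bash
python3 - <<'E'
from h import *
go(470.1,-370.6,51,1.173)
E
```

```text
at [ 469.8 -370.6   63.8] yaw 1.173 -> tool d [ 0.1  0.3 12.8] turn -0.000 clock 46.5 gap 51.7
```

Emit:
{"name": "arm_command", "arguments": {"plan": [[-1,0,0,0.005,0],[-1,0,0,0.004,0],[-1,0,0,0.002,0],[-1,0,0,0.001,0],[-1,0,0,0.0005,0],[-1,0,0,0,0]]}}

```text
clock: 47.2
eef_pos: [469.4, -370.3, 51.0]
eef_rot: [3.142, 0.0, 1.173]
wrist_force: [-3.3, 2.2, 5.5]
finger_gap: 51.8
finger_force: 30.0
```

Emit:
{"name": "arm_command", "arguments": {"plan": [[1,0,0,0,0],[1,0,0,0,0],[1,0,0,0,0],[1,0,0,0,0],[1,0,0,-0.02,0],[1,0,0,-0.03,0],[1,0,0,-0.04,0],[1,0,0,-0.04,0],[1,0,0,-0.04,0],[1,0.03,-0.0116,0,0],[1,0.05,-0.0194,0,0],[1,0.05,-0.0194,0,0],[1,0.05,-0.0194,0,0],[1,0.05,-0.0194,0,0],[1,0.05,-0.0194,0,0],[1,0.05,-0.0194,0,0],[1,0.05,-0.0194,0,0],[1,0.05,-0.0194,0,0],[1,0.05,-0.0194,0,0],[1,0.03,-0.0116,0,-0.108]]}}

```text
clock: 49.7
eef_pos: [484.4, 178.7, 220.5]
eef_rot: [3.141, -0.0, 1.284]
wrist_force: [0.1, -0.6, 0.2]
finger_gap: 94.0
finger_force: 0.0
```

Emit:
{"name": "arm_command", "arguments": {"plan": [[1,0,0,0,-0.108],[1,0,0,0,0]]}}

```text
clock: 49.95
eef_pos: [484.7, 176.7, 220.4]
eef_rot: [-3.142, 0.0, 1.389]
wrist_force: [-0.6, -0.3, -0.3]
finger_gap: 94.1
finger_force: 0.0
```

```bash
python3 - <<'E'
from h import *
go(488.3,301,47.4,1.389)
E
```

```text
at [484.7 176.7 220.4] yaw 1.389 -> tool d [122.9 -18.9 173. ] turn -0.000 clock 50.0 gap 94.1
```

Emit:
{"name": "arm_command", "arguments": {"plan": [[1,0.03,-0.0046,0,0],[1,0.04,-0.0062,0,0],[1,0.035,-0.0054,0,0],[1,0.0179,-0.0027,0,0],[1,0,0,0,0],[1,0,0,0.02,0],[1,0,0,0.03,0],[1,0,0,0.03,0],[1,0,0,0.03,0],[1,0,0,0.025,0],[1,0,0,0.02,0],[1,0,0,0.012,0],[1,0,0,0,0],[1,0,0,0,0]]}}

```text
clock: 51.7
eef_pos: [488.9, 300.7, 54.4]
eef_rot: [3.141, -0.001, 1.388]
wrist_force: [0.4, 0.1, -0.5]
finger_gap: 94.1
finger_force: 0.0
```

```bash
python3 - <<'E'
from h import *
go(488.3,301,47.4,1.389)
E
```

```text
at [488.9 300.7  54.4] yaw 1.388 -> tool d [ 0.2 -0.6  7. ] turn -0.001 clock 51.7 gap 94.1
```

Emit:
{"name": "arm_command", "arguments": {"plan": [[1,0,-0.0005,0.005,0],[1,0,0,0.0015,0],[1,0,0,0,0],[-1,0,0,0,0],[-1,0,0,0,0],[-1,0,0,0,0],[-1,0,0,0,0],[-1,0,0,0,0],[-1,0,0,0,0]]}}

```text
clock: 52.82
eef_pos: [487.9, 300.9, 47.0]
eef_rot: [3.142, -0.0, 1.389]
wrist_force: [-0.1, -1.2, 0.1]
finger_gap: 54.2
finger_force: 30.0
```

```bash
python3 - <<'E'
from h import *
go(493.9,-246.8,160,1.374)
E
```

```text
at [487.9 300.9  47. ] yaw 1.389 -> tool d [-537.5  105.  -113.1] turn 0.015 clock 52.8 gap 54.2
```

Emit:
{"name": "arm_command", "arguments": {"plan": [[-1,0,0,-0.01,0],[-1,0,0,-0.02,0],[-1,0,0,-0.025,0],[-1,0,0,-0.025,0],[-1,0,0,-0.02,0],[-1,0,0,-0.015,0],[-1,-0.02,0.0039,0,0],[-1,-0.035,0.0068,0,0],[-1,-0.0425,0.0083,0,0],[-1,-0.0425,0.0083,0,0],[-1,-0.0425,0.0083,0,0],[-1,-0.0425,0.0083,0,0],[-1,-0.0425,0.0083,0,0],[-1,-0.0425,0.0083,0,0],[-1,-0.0425,0.0083,0,0],[-1,-0.0425,0.0083,0,0],[-1,-0.0425,0.0083,0,0],[-1,-0.0425,0.0083,0,0],[-1,-0.035,0.0068,0,0],[-1,-0.02,0.0039,0,0.015]]}}

```text
clock: 55.32
eef_pos: [492.6, -246.0, 161.2]
eef_rot: [-3.14, -0.0, 1.371]
wrist_force: [-0.8, -0.2, -2.2]
finger_gap: 54.7
finger_force: 30.0
```

Emit:
{"name": "arm_command", "arguments": {"plan": [[-1,-0.0025,0,0,0],[-1,0,0,0.01,0],[-1,0,0,0.02,0],[-1,0,0,0.025,0],[-1,0,0,0.025,0],[-1,0,0,0.015,0],[-1,0,0,0.008,0],[-1,0,0,0,0],[-1,0,0,0,0]]}}

```text
clock: 56.45
eef_pos: [493.7, -246.8, 59.7]
eef_rot: [3.14, 0.0, 1.374]
wrist_force: [0.0, -0.1, -1.8]
finger_gap: 54.8
finger_force: 30.0
```

```bash
python3 - <<'E'
from h import *
go(493.9,-246.8,47,1.374)
E
```

```text
at [ 493.7 -246.8   59.7] yaw 1.374 -> tool d [ 0.   0.2 12.7] turn -0.000 clock 56.5 gap 54.8
```

Emit:
{"name": "arm_command", "arguments": {"plan": [[-1,0,0,0.005,0],[-1,0,0,0.004,0],[-1,0,0,0.002,0],[-1,0,0,0.001,0],[-1,0,0,0,0]]}}

```text
clock: 57.08
eef_pos: [493.3, -246.7, 47.0]
eef_rot: [3.142, 0.0, 1.374]
wrist_force: [0.7, 0.0, -2.1]
finger_gap: 54.8
finger_force: 30.0
```

Emit:
{"name": "arm_command", "arguments": {"plan": [[-1,0,0,0.001,0],[-1,0,0,0,0],[-1,0,0,0,0]]}}

```text
clock: 57.45
eef_pos: [493.5, -246.8, 46.8]
eef_rot: [3.141, 0.0, 1.374]
wrist_force: [-2.4, 1.1, 8.6]
finger_gap: 54.5
finger_force: 30.0
```

Emit:
{"name": "arm_command", "arguments": {"plan": [[1,0,0,0,0],[1,0,0,0,0],[1,0,0,0,0],[1,0,0,0,0],[1,0,0,-0.02,0],[1,0,0,-0.03,0],[1,0,0,-0.04,0],[1,0,0,-0.04,0],[1,0,0,-0.04,0],[1,0.03,-0.0056,0,0],[1,0.055,-0.0103,0,0],[1,0.055,-0.0103,0,0],[1,0.055,-0.0103,0,0],[1,0.055,-0.0103,0,0],[1,0.055,-0.0103,0,0],[1,0.055,-0.0103,0,0],[1,0.055,-0.0103,0,0],[1,0.055,-0.0103,0,0],[1,0.055,-0.0103,0,0],[1,0.03,-0.0056,0,-0.015]]}}

```text
clock: 59.95
eef_pos: [499.4, 320.4, 215.6]
eef_rot: [-3.141, 0.0, 1.391]
wrist_force: [0.5, 0.2, -0.4]
finger_gap: 93.8
finger_force: 0.0
```

```bash
python3 - <<'E'
from h import *
go(501.1,376.8,53,1.389)
E
```

```text
at [499.4 320.4 215.6] yaw 1.391 -> tool d [ 55.8  -8.4 162.7] turn 0.002 clock 60.0 gap 93.8
```

Emit:
{"name": "arm_command", "arguments": {"plan": [[1,0.03,-0.0046,0,0],[1,0.0248,-0.0038,0,0],[1,0,0,0,0],[1,0,0,0.02,0],[1,0,0,0.03,0],[1,0,0,0.03,0],[1,0,0,0.03,0],[1,0,0,0.025,0],[1,0,0,0.015,0],[1,0,0,0.008,0],[1,0,0,0,0],[1,0,0,0,0]]}}

```text
clock: 61.45
eef_pos: [502.1, 373.6, 58.9]
eef_rot: [3.141, -0.001, 1.389]
wrist_force: [0.3, 0.6, -1.2]
finger_gap: 93.7
finger_force: 0.0
```

```bash
python3 - <<'E'
from h import *
go(501.1,376.8,53,1.389)
E
```

```text
at [502.1 373.6  58.9] yaw 1.389 -> tool d [ 3.  -1.5  5.9] turn -0.000 clock 61.5 gap 93.7
```

Emit:
{"name": "arm_command", "arguments": {"plan": [[1,0.003,-0.0013,0.004,0],[1,0,0,0.0015,0],[1,0,0,0,0],[-1,0,0,0,0],[-1,0,0,0,0],[-1,0,0,0,0],[-1,0,0,0,0],[-1,0,0,0,0],[-1,0,0,0,0]]}}

```text
clock: 62.58
eef_pos: [501.0, 376.6, 52.5]
eef_rot: [3.142, -0.0, 1.389]
wrist_force: [0.8, -0.3, 0.0]
finger_gap: 55.0
finger_force: 30.0
```

```bash
python3 - <<'E'
from h import *
go(450.7,-301.4,165,1.374)
E
```

```text
at [501.  376.6  52.5] yaw 1.389 -> tool d [-675.8   73.3 -112.6] turn 0.015 clock 62.6 gap 55.0
```

Emit:
{"name": "arm_command", "arguments": {"plan": [[-1,0,0,-0.01,0],[-1,0,0,-0.02,0],[-1,0,0,-0.025,0],[-1,0,0,-0.03,0],[-1,0,0,-0.025,0],[-1,0,0,-0.015,0],[-1,-0.02,0.0022,0,0],[-1,-0.035,0.0038,0,0],[-1,-0.0425,0.0046,0,0],[-1,-0.0425,0.0046,0,0],[-1,-0.0425,0.0046,0,0],[-1,-0.0425,0.0046,0,0],[-1,-0.0425,0.0046,0,0],[-1,-0.0425,0.0046,0,0],[-1,-0.0425,0.0046,0,0],[-1,-0.0425,0.0046,0,0],[-1,-0.0425,0.0046,0,0],[-1,-0.0425,0.0046,0,0],[-1,-0.035,0.0038,0,0],[-1,-0.02,0.0022,0,0.015]]}}

```text
clock: 65.08
eef_pos: [460.7, -161.6, 177.8]
eef_rot: [-3.142, 0.0, 1.372]
wrist_force: [0.4, -0.7, -3.5]
finger_gap: 55.4
finger_force: 30.0
```

```bash
python3 - <<'E'
from h import *
go(450.7,-301.4,52.5,1.374)
E
```

```text
at [ 460.7 -161.6  177.8] yaw 1.372 -> tool d [-139.    17.7  125.3] turn -0.002 clock 65.1 gap 55.4
```

Emit:
{"name": "arm_command", "arguments": {"plan": [[-1,-0.03,0.0038,0,0],[-1,-0.04,0.0051,0,0],[-1,-0.04,0.0051,0,0],[-1,-0.028,0.0037,0,0],[-1,0,0,0,0],[-1,0,0,0,0]]}}

```text
clock: 65.82
eef_pos: [451.4, -298.3, 177.5]
eef_rot: [-3.141, -0.0, 1.374]
wrist_force: [0.3, 0.3, -3.6]
finger_gap: 55.2
finger_force: 30.0
```

```bash
python3 - <<'E'
from h import *
go(450.7,-301.4,52.5,1.374)
E
```

```text
at [ 451.4 -298.3  177.5] yaw 1.374 -> tool d [-3.20e+00 -1.00e-01  1.25e+02] turn -0.000 clock 65.8 gap 55.2
```

Emit:
{"name": "arm_command", "arguments": {"plan": [[-1,-0.0025,0,0.01,0],[-1,0,0,0.02,0],[-1,0,0,0.025,0],[-1,0,0,0.025,0],[-1,0,0,0.02,0],[-1,0,0,0.012,0],[-1,0,0,0.006,0],[-1,0,0,0,0],[-1,0,0,0,0]]}}

```text
clock: 66.95
eef_pos: [451.3, -301.5, 60.1]
eef_rot: [3.141, 0.0, 1.374]
wrist_force: [-0.0, 0.1, -3.5]
finger_gap: 55.2
finger_force: 30.0
```

Emit:
{"name": "arm_command", "arguments": {"plan": [[-1,0,-0.0005,0.003,0],[-1,0,0,0.0025,0],[-1,0,0,0.001,0],[-1,0,0,0.001,0],[-1,0,0,0,0]]}}

```text
clock: 67.58
eef_pos: [450.6, -301.3, 52.4]
eef_rot: [3.141, 0.0, 1.374]
wrist_force: [-2.0, 1.7, 5.4]
finger_gap: 55.1
finger_force: 30.0
```

Emit:
{"name": "arm_command", "arguments": {"plan": [[1,0,0,0,0],[1,0,0,0,0],[1,0,0,0,0],[1,0,0,0,0],[1,0,0,-0.02,0],[1,0,0,-0.03,0],[1,0,0,-0.04,0],[1,0,0,-0.04,0],[1,0,0,-0.04,0],[1,-0.02,-0.01,0,0],[1,-0.04,-0.03,0,0],[1,-0.04,-0.04,0,0],[1,-0.04,-0.04,0,0],[1,-0.04,-0.04,0,0],[1,-0.02,-0.02,0,0],[1,0,0,0,0],[1,0,0,0,0]]}}

```text
clock: 69.7
eef_pos: [235.4, -461.8, 221.9]
eef_rot: [3.141, -0.0, 1.374]
wrist_force: [0.5, 0.2, 0.6]
finger_gap: 94.1
finger_force: 0.0
```

```bash
python3 - <<'E'
from h import *
c=cam("top"); W=cloud(c); Z=W[...,2]; cv2.imwrite("pics/top3.png",c["img"])
def circ(n,u,v,lo,hi,r=14):
    m=np.zeros(Z.shape,bool); m[v-r:v+r,u-r:u+r]=1
    m=(m&(Z>lo)&(Z<hi)).astype(np.uint8)
    k,l,st,ce=cv2.connectedComponentsWithStats(m)
    if k<2: print(n,"none"); return
    i=1+np.argmax(st[1:,4]); q=W[l==i]; print(n,len(q),np.nanmean(q,0).round(1))
circ("jar",428,214,95,120); circ("round",449,232,105,130); circ("square cap",478,224,100,125)
circ("vial",414,189,38,65,9); circ("tin",334,181,84,105,25); circ("mortar",423,131,60,90,22);circ("beaker",232,120,75,100,22)
E
```

```text
jar 403 [ 494.9 -246.3  110.5]
round 161 [ 451.5 -300.9  119.6]
square cap 155 [ 469.8 -370.4  114.2]
vial 49 [ 573.6 -225.9   50.3]
tin 320 [590.   -9.3  93.1]
mortar 20 [ 695.8 -234.8   70.6]
beaker 180 [747.7 262.6  85.5]
```

View pics/top3.png

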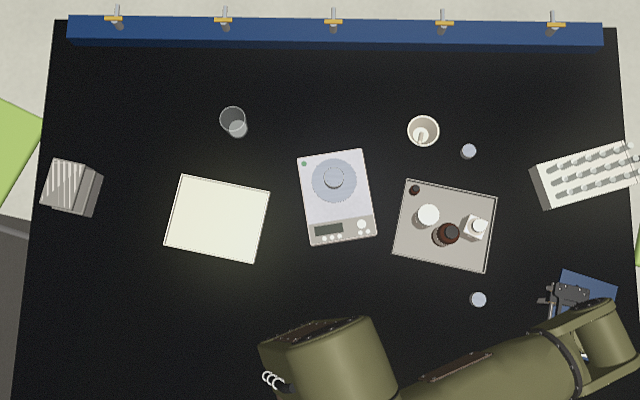

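The containers are back at (428,214), (447,233) and (476,227), within about 1.5 mm of where they started. The tin is centred on the pan at (334,178), the bystanders are unmoved and the arm is clear, so I hand in.

```bash
python3 -c "
from cell import ticket; print(ticket.sign_off())"
```

```text
the job is handed in; nothing more can be done
None
```

The job is done and handed in at about 70 s, though the sign-off gave no verdict: the tin stands within about 2 mm of the pan centre, all three containers are back upright within about 2 mm of where they stood, and the vial, beaker and mortar did not move.

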